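# Refit the tea stove's knob

### The job

The black control knob was pulled off the white electric tea stove for wiping. Put it back: set it on the stove's brass tang and turn it until its slot lines up and it drops fully home, flat against the stove top, then let go. Leave the wooden caddy stopper and the blue tea cup standing where they are.

Things in the scene. Friction and masses are not known exactly. Their poses are not given: they have to be found in the camera images.
- knob_center (a point): Loose round black knob, 56 mm diameter, 46 mm tall, 90 g, upright on the table; the point is its centre, 23 mm above its underside; z up. Underneath: a slot 32 mm (along x) by 15 mm (along y), 24 mm deep. The white line across its top, 44 x 5 mm, runs along x, as the slot does; a half turn is the same.
- spindle_foot (a point): Foot of the fixed upright brass tang, on the flat top of the white tea stove (240 mm square, 70 mm high), near its robot-side edge, in a flat black disc. Tang: 24 mm along x, 8 mm along y, 20 mm tall, rounded crest; does not turn. Knob home: underside on the stove top, its x along this x (either way); play 4 mm along x, 3.5 mm along y, 15 degrees.
- stopper_center (a point): Bystander: loose brown wooden caddy stopper, 56 mm diameter cap over a 46 mm cork plug, upright, 42 mm tall; the point is its centre, 21 mm above its underside; z up.
- cup_center (a point): Bystander: loose small blue tea cup, 66 mm across the rim, 45 mm tall, upright; the point is its centre, 22.5 mm above its underside; z up.

How it is judged:
By the outcome, as a careful person would: the job done as asked, in the order asked, and still so for the second after the job is handed in, with the robot touching nothing.
It also fails if it takes over 42 s, if anything falls off the work surface, if the arm or the gripper's body presses on something with over 40 N, if the wrist force passes 120 N, or if a joint passes its speed limit or range.

### The arm

A 6-joint arm with a two-finger parallel gripper is mounted at the origin on the work surface. World frame = base frame: x ahead of the robot, y to its left, z up, the work surface at z = 0. Lengths are in m, angles in rad, forces in N, time in s.
With the tool pointing down it reaches from about 0.275 to 0.85 m from the base axis. Payload 19 kg.
Tool frame: the origin (TCP) lies at the very end of the fingers, on their centre line; the grasp point (between the pads) lies 19 mm behind it; z points along the fingers, y is the direction in which the jaws open and shut (so a half turn about z gives the same grasp; the last joint's range is limited). The gripper opens to 85 mm and grips with 20 to 120 N. Pads are 22 mm wide; open, the fingers measure 114 mm over their backs; the gripper's body (76 mm by 85 mm) begins 54 mm behind the grasp point. The pads swing forward as they close: fully open they stand 13 mm farther back than shut.
Start: joints at [0.992, 0.15, 1.437, -0, 1.554, -0.134], TCP at [0.247, 0.519, 0.231] pointing down, gripper open.
Joint ranges: [-2.8, 2.8], [-0.68, 2.1], [0.12, 2.68], [-1.39, 4.53], [0.16, 2.79], [-2.81, 2.81]. Speed limits (rad/s): [1.89, 1.89, 2.22, 3.01, 3.01, 3.01].

### API

Orientations are given as [roll, pitch, yaw] about the fixed x, y, z axes, in that order (R = Rz(yaw) Ry(pitch) Rx(roll)).
In Python, from plant import bot, eyes, models gives the robot as it stands.
- The arm moves only by the tool play_rows, never from a script. Its argument "deltas" is a list of rows, each a list of 3 entries, a list of its own where there are three numbers: the closure in counts, from 0 (fully open) to 255 (shut), then the shift along the tool's x, y, z in units of 30 mm (1.0 is 30 mm), then the turn about the tool's z in units of 5 degrees (1.0 is 5 degrees). In form: [[claw, [x, y, z], spin], ...]. A call has 1 to 12 rows; each row is the pose to reach, as a shift and turn from the pose commanded when the call began, along the tool's axes at that moment; what a row does not reach only later rows make up. A row lasts 1/12 s, in which the tool goes at most 41.7 mm and 7.16 degrees, less where a joint would pass 70% of its speed; a pose out of reach is approached as far as the arm can. A call with a gripper value outside its range is refused whole. The fingers move at their own pace and stop on an object; "force" is the grip in N (left out, the last holds). Time passes only in rows, so rows that repeat a pose let the fingers close. It gives the time, the measured TCP pose, the force and the opening at its end, in the units of the state.
- bot.read_state(): the state, without advancing time (a new reading comes with each control period).
- eyes.camera(name): name is "scene" or "top" or "wrist"; returns a dict with "img" (384x512x3 uint8, red, green, blue), "vertical_fov" (degrees; the focal length in pixels is half the picture's height over the tangent of half this angle, whatever the lens; pixels are square), "cx", "cy" (the principal point, pixels), "rvec" (rotation vector, rad) and "tvec" (3), from world to camera coordinates, as OpenCV has them. Camera axes: x right, y down, z forward; pixel columns grow to the right and rows downward; lengths in m; the calibration is good to about 2 mm. A picture is of the moment at which its call begins. There is no depth.
- bot.finish_job(): hands the job in, once; it reports no verdict.
Trained networks look in a picture, given as the dict that the camera call returned (one of the last four; its "shot" number tells which), for a name from the list of things; names that differ only in an ending like _2 or _b are one class to them, and where a whole thing is asked for, a point or a joint stands for the part that bears it (a point fixed in the world has none). Each returns a list of dicts, best first, with "score" (0 to 1); they miss things now and then, are a little off and sometimes report something else, mostly with a low value. They report only what shows in the picture. A call takes as long as a camera call.
- models.masks_of(picture, query): "region" (384x512 bool, what is visible of it) and "extent" ([left, top, width, height] in pixels, round what is visible of it).
The state is a dict: "time": time; "qpos": joint angles; "joint_velocities": joint speeds; "joint_efforts": joint torques, N m; "eef_pos": TCP position; "ee_rot": TCP orientation; "wrist_force": force on the tool from outside, world axes, zero at the start; "wrist_torque": the same for the moment, N m; "gripper_width": opening from 0.0 (shut) to 1.0 (fully open).
Only numpy, scipy, OpenCV 4.12 (cv2) and the standard library are available. Lean on these libraries where they do the work, as an engineer would, in place of code of your own. Each camera call takes 0.05 s, during which the arm holds its last target. There are 200 camera calls.

## Working session

There is one attempt and no reset: what is moved stays moved. The work goes in short steps, Python scripts to look and compute and a tool call to move; the robot and the scene stay as the last step left them, time stands still between calls to the robot, and variables do not carry over. Pictures are saved under pics/ and viewed, about 8 in all and at most 12, crops included, and the job is handed in when it is done.

Besides the shell and the picture viewer there is one more tool, called after ">>>" as name(argument=value, ...) on one line, values as JSON. play_rows: Moves the arm, as the interface text tells. Its arguments: {"type":"object","properties":{"deltas":{"type":"array","items":{"type":"array"}},"force":{"type":"number"}},"required":["deltas"]}

```bash
mkdir -p pics; cat > h.py <<'E'
import numpy as np, cv2
from plant import bot, eyes, models
def cam(n):
    c=eyes.camera(n); c['f']=192/np.tan(np.radians(c['vertical_fov'])/2)
    c['R']=cv2.Rodrigues(np.array(c['rvec'],float))[0]; c['t']=np.array(c['tvec'],float).ravel(); return c
def ray(c,u,v):
    d=c['R'].T@np.array([(u-c['cx'])/c['f'],(v-c['cy'])/c['f'],1]); return -c['R'].T@c['t'],d
def at(c,u,v,z):
    o,d=ray(c,u,v); return o+d*(z-o[2])/d[2]
def px(c,p):
    q=c['R']@np.array(p,float)+c['t']; return c['f']*q[:2]/q[2]+[c['cx'],c['cy']]
def save(c,n,crop=None,s=1):
    im=c['img'][:,:,::-1]
    if crop: a,b,w,h=crop; im=im[b:b+h,a:a+w]
    cv2.imwrite('pics/'+n,cv2.resize(im,None,fx=s,fy=s,interpolation=cv2.INTER_CUBIC))
E
python3 - <<'E'
from h import *
ims=[]
for n,z in (('scene',0),('top',0)):
    c=cam(n); ims.append(c['img'][:,:,::-1]); print(n,c['f'],(-c['R'].T@c['t']).round(3))
    for q,h in (('knob_center',.046),('spindle_foot',.07),('stopper_center',.042),('cup_center',.045)):
        for r in models.masks_of(c,q)[:2]:
            m=r['region'];v,u=np.nonzero(m); print(q,round(r['score'],2),r['extent'],m.sum(),at(c,u.mean(),v.mean(),h).round(3))
cv2.imwrite('pics/a.png',cv2.resize(np.hstack(ims),(800,300)))
cv2.imwrite('pics/b.png',cv2.resize(ims[1],(800,600)))
print(bot.read_state())
E
```

```text
scene 404.9735185386965 [ 1.238 -0.189  0.839]
knob_center 0.66 [326.4, 160.5, 18.5, 22.7] 357 [0.468 0.28  0.046]
spindle_foot 0.67 [119.3, 214.9, 27.2, 20.0] 479 [ 0.545 -0.295  0.07 ]
stopper_center 0.64 [330.9, 220.2, 22.4, 21.4] 414 [0.67  0.201 0.042]
cup_center 0.74 [271.9, 169.5, 20.0, 24.6] 443 [0.468 0.116 0.045]
top 443.8257676208446 [0.371 0.014 0.947]
knob_center 0.71 [99.7, 223.9, 32.9, 23.1] 715 [0.446 0.289 0.046]
spindle_foot 0.74 [383.1, 163.1, 36.7, 35.8] 878 [ 0.543 -0.297  0.07 ]
stopper_center 0.6 [145.1, 123.9, 26.4, 23.5] 579 [0.653 0.208 0.042]
cup_center 0.77 [181.7, 214.7, 30.8, 33.2] 779 [0.448 0.122 0.045]
{'time': 0.5, 'qpos': array([ 9.91974985e-01,  1.50556283e-01,  1.43742074e+00, -2.09831071e-05,
        1.55378698e+00, -1.34011053e-01]), 'joint_velocities': array([-3.94645162e-04,  3.82624987e-04, -1.89035343e-03,  1.55386176e-03,
       -3.07486342e-04,  7.13701455e-05]), 'joint_efforts': array([-2.12292347e-03, -7.12294006e+01, -5.70736456e+01, -2.00052646e-04,
        1.91085303e-03,  1.59060050e-05]), 'eef_pos': array([0.24742729, 0.51900742, 0.23122416]), 'ee_rot': array([-3.14142004e+00, -2.10141776e-06,  2.69678272e+00]), 'wrist_force': array([ 0.54379656,  0.41506439, -0.22312752]), 'wrist_torque': array([-0.01114677, -0.00187661, -0.0594792 ]), 'gripper_width': 1.0044950688714087}
```

View pics/a.png

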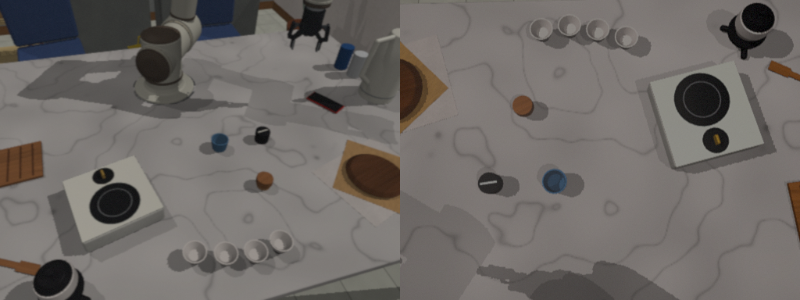

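View pics/b.png

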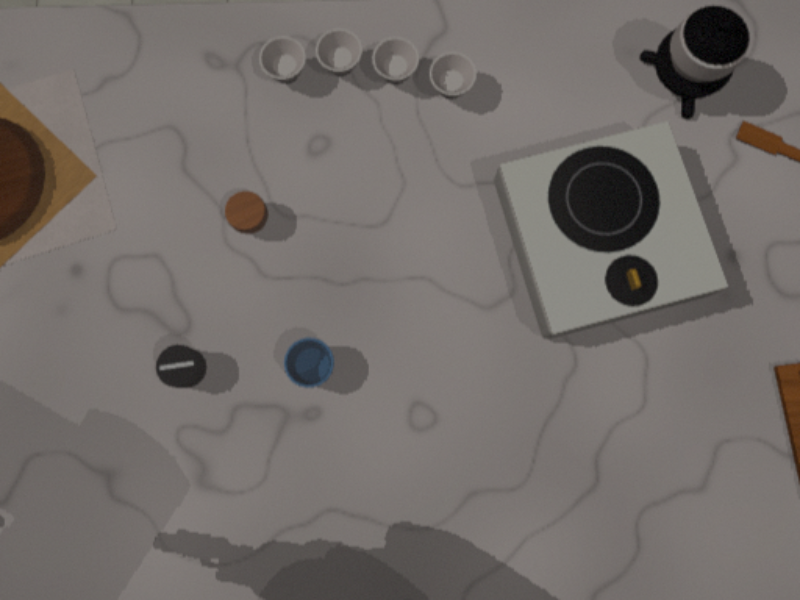

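The views show the knob at (181,366) with its white line nearly horizontal. The tang is at (634,279), roughly vertical in the picture. The cup is at (309,362) and the stopper at (246,211). Next I'll measure the line and tang precisely.

```bash
cat >> h.py <<'E'
def axis(c,m,z):
    v,u=np.nonzero(m); P=np.array([at(c,a,b,z)[:2] for a,b in zip(u,v)])
    w,V=np.linalg.eigh(np.cov(P.T)); a=V[:,1]; t=(P-P.mean(0))@V
    return P.mean(0).round(4),round(np.degrees(np.arctan2(a[1],a[0]))%180,1),np.ptp(t,axis=0).round(4),len(u)
def line_mask(c,reg):
    k=cv2.dilate(reg.astype(np.uint8),np.ones((3,3)))>0
    g=c['img'].max(2).astype(int); ys,xs=np.nonzero(k)
    er=cv2.erode(cv2.morphologyEx(reg.astype(np.uint8),cv2.MORPH_CLOSE,np.ones((9,9))),np.ones((3,3)))>0
    return er&(g>105)
def tang_mask(c,reg):
    i=c['img'].astype(int); er=cv2.morphologyEx(reg.astype(np.uint8),cv2.MORPH_CLOSE,np.ones((9,9)))>0
    return er&(i[:,:,0]-i[:,:,2]>40)
E
python3 - <<'E'
from h import *
for n in ('top','scene'):
    c=cam(n)
    k=models.masks_of(c,'knob_center')[0]['region']; s=models.masks_of(c,'spindle_foot')[0]['region']
    print(n,'line',axis(c,line_mask(c,k),.046)); print('tang@.09',axis(c,tang_mask(c,s),.085))
    v,u=np.nonzero(s);print('disc region',at(c,u.mean(),v.mean(),.07))
E
```

```text
top line (array([0.449 , 0.2943]), np.float64(97.6), array([0.0053, 0.0428]), 57)
tang@.09 (array([ 0.5427, -0.2941]), np.float64(7.4), array([0.0132, 0.0249]), 78)
disc region [ 0.54197666 -0.29522927  0.07      ]
scene line (array([0.4476, 0.2931]), np.float64(96.9), array([0.0034, 0.0293]), 10)
tang@.09 (array([ 0.5458, -0.296 ]), np.float64(12.1), array([0.0078, 0.0324]), 31)
disc region [ 0.54470872 -0.29585965  0.07      ]
```

>>> play_rows(deltas=[[0,[-9.28,-3.9,3.0],0],[0,[-9.28,-3.9,3.0],0],[0,[-9.28,-3.9,3.0],0],[0,[-9.28,-3.9,3.0],0],[0,[-9.28,-3.9,3.0],0],[0,[-9.28,-3.9,3.0],0],[0,[-9.28,-3.9,3.0],0],[0,[-9.28,-3.9,3.0],0],[0,[-9.28,-3.9,3.0],0],[0,[-9.28,-3.9,3.0],0]], force=40)

```text
time: 1.63
eef_pos: [0.4489, 0.2926, 0.1409]
ee_rot: [-3.141, -0.001, 2.694]
wrist_force: [-0.8, 0.4, 0.1]
gripper_width: 0.999
```

```bash
python3 - <<'E'
from h import *
c=cam('wrist'); save(c,'c.png'); r=models.masks_of(c,'knob_center')
s=bot.read_state(); print(s['eef_pos'],s['ee_rot'],s['time'],px(c,s['eef_pos']),px(c,[.4485,.294,.046]))
for q in r[:2]:
    v,u=np.nonzero(q['region']);print(q['score'],q['extent'],at(c,u.mean(),v.mean(),.046))
    print(axis(c,line_mask(c,q['region']),.046))
E
```

```text
[0.44818442 0.29403345 0.14160552] [3.14128691e+00 6.16565833e-05 2.69684896e+00] 1.7333 [257.16466551 255.11702308] [256.49034568 193.3256424 ]
0.84 [220.9, 143.3, 69.8, 81.9] [0.44291681 0.29543509 0.046     ]
(array([0.4469, 0.2936]), np.float64(99.1), array([0.0319, 0.0438]), 367)
```

View pics/c.png

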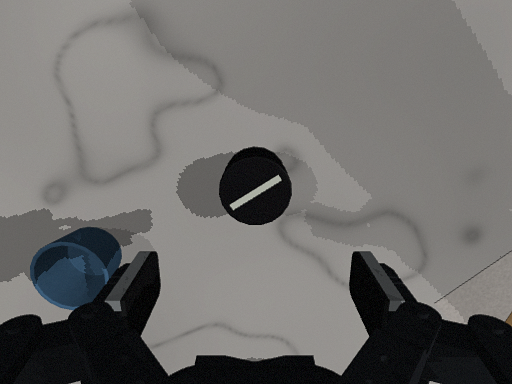

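The wrist view has the knob's line centred at (256,193), exactly where I predicted. The knob is centred between the jaws, so I descend and grip.

>>> play_rows(deltas=[[0,[0,0,1.3],0],[0,[0,0,2.6],0],[0,[0,0,3.7],0],[0,[0,0,4.25],0],[0,[0,0,4.25],0],[255,[0,0,4.25],0],[255,[0,0,4.25],0],[255,[0,0,4.25],0],[255,[0,0,4.25],0],[255,[0,0,4.25],0],[255,[0,0,4.25],0],[255,[0,0,4.25],0]], force=40)

```text
time: 2.73
eef_pos: [0.4491, 0.2945, 0.016]
ee_rot: [3.139, 0.002, 2.697]
wrist_force: [-3.0, 2.3, 7.6]
gripper_width: 0.648
```

```bash
python3 - <<'E'
from h import *
c=cam('wrist'); s=bot.read_state(); print(s)
a,b=[at(c,*p,.046)[:2] for p in((232,207),(280,178))]; 
r=models.masks_of(c,'knob_center')
for q in r[:1]:
    v,u=np.nonzero(q['region']);print(q['score'],q['extent']);print(axis(c,line_mask(c,q['region']),.046))
save(c,'d.png')
E
```

```text
{'time': 2.7833, 'qpos': array([ 4.36508225e-01,  2.42981335e-01,  1.78972258e+00,  4.38618955e-04,
        1.10573832e+00, -6.89923811e-01]), 'joint_velocities': array([-0.00100596,  0.00027035, -0.00105096,  0.0006329 ,  0.00112773,
        0.00014324]), 'joint_efforts': array([-1.72063194e+00, -6.66991067e+01, -4.57386732e+01, -7.46049006e-01,
       -6.54304046e-01,  3.00979998e-02]), 'eef_pos': array([0.44916822, 0.29443268, 0.01599081]), 'ee_rot': array([3.13891287e+00, 1.70229240e-03, 2.69702999e+00]), 'wrist_force': array([-3.18418883,  1.49875033,  7.20515718]), 'wrist_torque': array([0.24840941, 0.5586769 , 0.03373145]), 'gripper_width': 0.6417402411878157}
0.79 [186.0, 189.2, 138.7, 153.5]
(array([0.4476, 0.2955]), np.float64(97.3), array([0.0052, 0.0437]), 1206)
```

View pics/d.png

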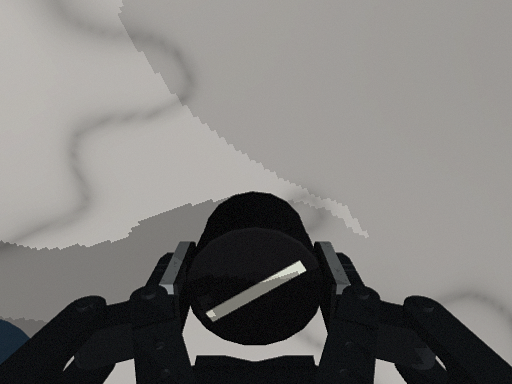

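Gripped: opening is about 55 mm and the line is at 97.3°. I'll lift and carry it toward the stove.

>>> play_rows(deltas=[[255,[0,0,-1.3],0],[255,[0,0,-2.6],0],[255,[0,0,-3.9],0],[255,[-0.5,-0.7,-5.3],0],[255,[-1.2,-1.7,-5.3],0],[255,[-9,-13,-5.3],0],[255,[-9,-13,-5.3],0],[255,[-9,-13,-5.3],0],[255,[-9,-13,-5.3],0],[255,[-9,-13,-5.3],0],[255,[-9,-13,-5.3],0],[255,[-9,-13,-5.3],0]])

```text
time: 3.83
eef_pos: [0.5053, -0.0579, 0.1746]
ee_rot: [3.141, 0.003, 2.697]
wrist_force: [2.0, 1.5, -1.7]
gripper_width: 0.647
```

>>> play_rows(deltas=[[255,[0,0,0],0],[255,[0,0,0],1.4],[255,[0,0,0],2.8],[255,[0,0,0],4.2],[255,[0,0,0],5.6],[255,[0,0,0],7.0],[255,[0,0,0],8.4],[255,[0,0,0],9.8],[255,[0,0,0],11.2],[255,[0,0,0],12.6],[255,[0,0,0],14.0],[255,[0,0,0],15.4]])

```text
time: 4.83
eef_pos: [0.5055, -0.0558, 0.1744]
ee_rot: [3.139, 0.0, 1.347]
wrist_force: [0.1, 0.1, -1.1]
gripper_width: 0.642
```

```bash
python3 - <<'E'
from h import *
c=cam('wrist'); s=bot.read_state(); e=s['eef_pos']; print(s['time'],e,s['ee_rot'],s['gripper_width'],s['qpos'])
yaw=s['ee_rot'][2]; X=np.array([np.cos(yaw),np.sin(yaw)]);Y=np.array([np.sin(yaw),-np.cos(yaw)])
C=-c['R'].T@c['t']; print('cam rel tool',X@(C-e)[:2],Y@(C-e)[:2],C[2]-e[2],'view',c['R'][2],'up',-c['R'][1])
d=np.array([.543,-.295])-e[:2]; print('to go',X@d/.03,Y@d/.03, px(c,[.543,-.295,.08]))
E
```

```text
4.8833 [ 0.50545232 -0.05574588  0.17431155] [3.13944175e+00 1.27211627e-04 1.33670073e+00] 0.6452628524907175 [-2.61408740e-01  3.71045560e-02  1.67689560e+00 -6.91524873e-05
  1.42543892e+00 -2.73033353e-02]
cam rel tool 0.07808574287914141 -0.0011818029398584782 0.14112487580649208 view [-0.06778433 -0.29862123 -0.95196147] up [ 0.21118994  0.92823999 -0.30621779]
to go -7.467288843062984 3.0673913277849714 [348.03523199 415.69951766]
```

>>> play_rows(deltas=[[255,[-0.9,0.3,0],0.5],[255,[-10.2,3.07,0],2],[255,[-10.2,3.07,0],2],[255,[-10.2,3.07,0],2],[255,[-10.2,3.07,0],2],[255,[-10.2,3.07,0],2],[255,[-10.2,3.07,0],2],[255,[-10.2,3.07,0],2],[255,[-10.2,3.07,0],2],[255,[-10.2,3.07,0],2],[255,[-10.2,3.07,0],2]])

```text
time: 5.8
eef_pos: [0.529, -0.3744, 0.1735]
ee_rot: [3.141, 0.0, 1.18]
wrist_force: [0.8, -0.5, -0.9]
gripper_width: 0.641
```

```bash
cat >> h.py <<'E'
def togo(T,s):
    y=s['ee_rot'][2]; d=np.array(T)-s['eef_pos'][:2]
    return np.array([np.cos(y),np.sin(y)])@d/.03, np.array([np.sin(y),-np.cos(y)])@d/.03
E
python3 - <<'E'
from h import *
c=cam('wrist'); s=bot.read_state(); e=s['eef_pos']; print(s['time'],e,s['ee_rot'],np.degrees(s['ee_rot'][2]))
save(c,'e.png',None,1.5)
for r in models.masks_of(c,'spindle_foot')[:1]:
    q=r['region'];v,u=np.nonzero(q);print(r['score'],r['extent'],'disc',at(c,u.mean(),v.mean(),.07))
    m=tang_mask(c,q)
    for z in (.07,.085,.09): print(z,axis(c,m,z))
k=models.masks_of(c,'knob_center')[:1]
for r in k: print(r['score'],r['extent'],axis(c,line_mask(c,r['region']),e[2]+.030))
E
```

```text
5.85 [ 0.52914442 -0.37381183  0.17356728] [3.14093787e+00 1.63356888e-04 1.18039640e+00] 67.63173210881469
0.57 [182.0, 34.9, 97.4, 97.7] disc [ 0.54316589 -0.29512826  0.07      ]
0.07 (array([ 0.5415, -0.296 ]), np.float64(13.3), array([0.0088, 0.0256]), 444)
0.085 (array([ 0.5425, -0.2964]), np.float64(13.3), array([0.0083, 0.024 ]), 444)
0.09 (array([ 0.5429, -0.2965]), np.float64(13.3), array([0.0081, 0.0235]), 444)
0.71 [188.0, 189.1, 134.7, 157.8] (array([ 0.5297, -0.3735]), np.float64(10.5), array([0.0054, 0.0438]), 1321)
```

View pics/e.png

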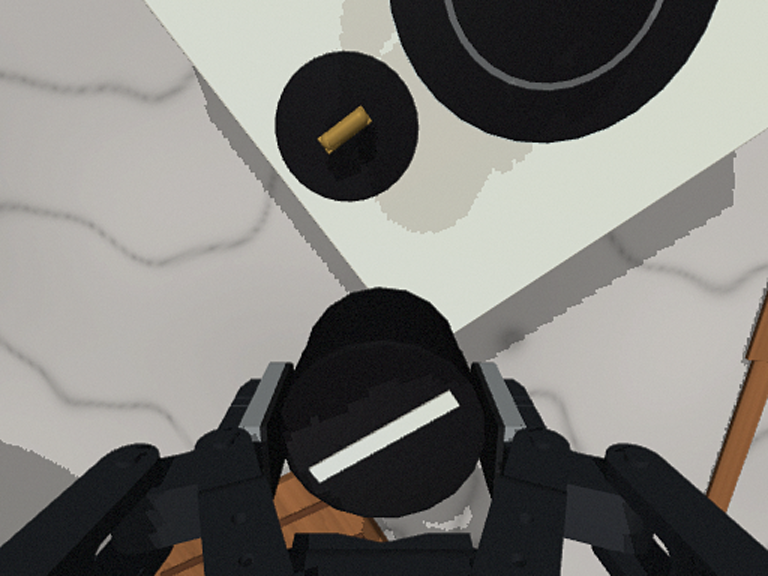

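The wrist view shows the tang at about (345,130) and the knob's line at 10.5° against the tang's 13.3°. I'll correct by 2.8° and move above the tang.

>>> play_rows(deltas=[[255,[1.2,-0.3,0],-0.3],[255,[2.56,-0.58,0],-0.56],[255,[2.56,-0.58,0],-0.56],[255,[2.56,-0.58,1],-0.56],[255,[2.56,-0.58,2],-0.56],[255,[2.56,-0.58,2],-0.56],[255,[2.56,-0.58,2],-0.56]])

```text
time: 6.53
eef_pos: [0.5419, -0.2959, 0.1127]
ee_rot: [-3.14, -0.0, 1.229]
wrist_force: [-0.7, -0.1, 0.1]
gripper_width: 0.645
```

>>> play_rows(deltas=[[255,[0,0,0.15],0],[255,[0,0,0.3],0],[255,[0,0,0.45],0],[255,[0,0,0.45],0],[255,[0,0,0.45],0]])

```text
time: 6.95
eef_pos: [0.5423, -0.297, 0.0995]
ee_rot: [3.142, 0.0, 1.227]
wrist_force: [-0.2, -0.6, -1.5]
gripper_width: 0.643
```

```bash
python3 - <<'E'
from h import *
s=bot.read_state();print(s['eef_pos'],s['ee_rot'],s['wrist_force'],s['wrist_torque'])
ims=[]
for n,T in(('top',(.543,-.295,.09)),('scene',(.543,-.295,.09))):
    c=cam(n);p=px(c,T).astype(int);x,y=np.clip(p-40,0,None);ims.append(cv2.resize(c['img'][y:y+80,x:x+80,::-1],(400,400),interpolation=cv2.INTER_CUBIC))
cv2.imwrite('pics/f.png',np.hstack(ims))
E
```

```text
[ 0.5422808  -0.29703201  0.09950907] [3.14156171e+00 1.14648689e-04 1.22714666e+00] [-0.22189976 -0.60125643 -1.45255458] [ 0.04735306  0.01944692 -0.05626706]
```

View pics/f.png

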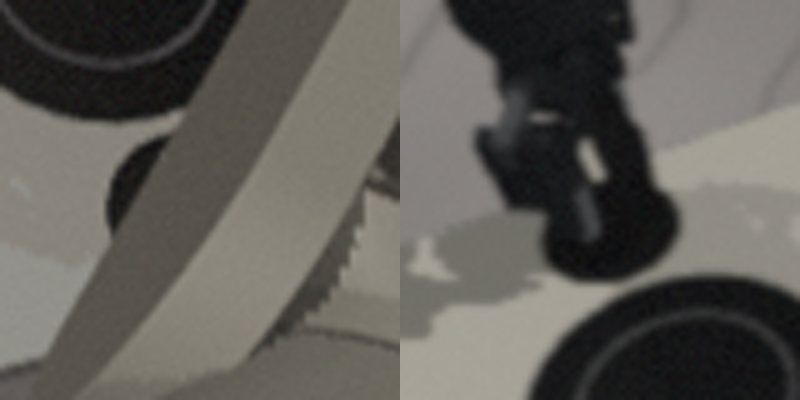

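There's no contact force with the underside at about 0.084, below the 0.09 crest, so the slot seems to be taking the tang. I continue down gently.

>>> play_rows(deltas=[[255,[0,0,0.1],0],[255,[0,0,0.2],0],[255,[0,0,0.2],0]])

```text
time: 7.3
eef_pos: [0.542, -0.2968, 0.0926]
ee_rot: [-3.141, -0.0, 1.227]
wrist_force: [-0.1, -0.3, -1.4]
gripper_width: 0.641
```

>>> play_rows(deltas=[[255,[0,0,0.07],0],[255,[0,0,0.14],0],[255,[0,0,0.2],0],[255,[0,0,0.2],0]])

```text
time: 7.63
eef_pos: [0.5421, -0.2968, 0.0868]
ee_rot: [-3.141, -0.0, 1.227]
wrist_force: [-0.1, 0.5, -1.6]
gripper_width: 0.642
```

>>> play_rows(deltas=[[255,[0,0,0.03],0],[255,[0,0,0.05],0],[255,[0,0,0.05],0]])

```text
time: 7.88
eef_pos: [0.5423, -0.297, 0.0861]
ee_rot: [3.141, 0.0, 1.227]
wrist_force: [-0.7, 1.2, 1.2]
gripper_width: 0.641
```

>>> play_rows(deltas=[[70,[0,0,0],0],[50,[0,0,0],0],[20,[0,0,0],0],[0,[0,0,0],0],[0,[0,0,0],0],[0,[0,0,0],0],[0,[0,0,0],0]])

```text
time: 8.47
eef_pos: [0.5423, -0.2969, 0.0858]
ee_rot: [-3.142, 0.0, 1.227]
wrist_force: [0.3, -0.3, -0.2]
gripper_width: 0.998
```

```bash
python3 - <<'E'
from h import *
s=bot.read_state();print(s['eef_pos'],s['gripper_width'],s['wrist_force'])
c=cam('wrist');save(c,'g.png',None,1.4)
r=models.masks_of(c,'knob_center')[0];m=line_mask(c,r['region'])
for z in(.116,.125,.136):print(z,axis(c,m,z))
E
```

```text
[ 0.54228073 -0.29694854  0.08580752] 0.9978810416832671 [ 0.34113382 -0.32298406 -0.15872579]
0.116 (array([ 0.5428, -0.296 ]), np.float64(13.2), array([0.0056, 0.044 ]), 1344)
0.125 (array([ 0.5449, -0.2901]), np.float64(13.2), array([0.0052, 0.0404]), 1344)
0.136 (array([ 0.5475, -0.2829]), np.float64(13.2), array([0.0046, 0.0361]), 1344)
```

View pics/g.png

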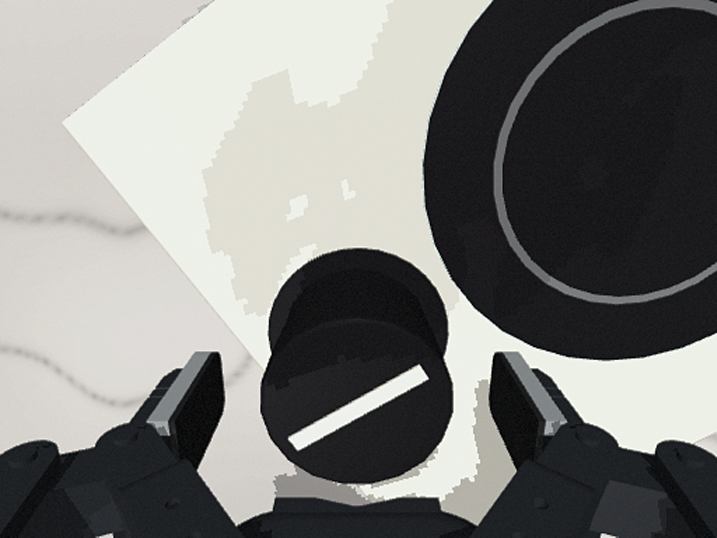

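After release, the line measures 44.0 mm long if the knob top is at 0.116 m, which is the fully home height. It sits at 13.2° over the tang. I'll retreat straight up and check everything.

>>> play_rows(deltas=[[0,[0,0,-0.5],0],[0,[0,0,-1.5],0],[0,[0,0,-2.8],0],[0,[0,0,-4],0],[0,[1,0,-4.5],0],[0,[4,0,-4.5],0],[0,[4,0,-4.5],0],[0,[4,0,-4.5],0],[0,[4,0,-4.5],0]])

```text
time: 9.32
eef_pos: [0.5834, -0.1814, 0.221]
ee_rot: [3.141, -0.0, 1.231]
wrist_force: [-0.8, -0.1, 0.1]
gripper_width: 0.998
```

```bash
python3 - <<'E'
from h import *
print(bot.read_state()['eef_pos'])
for n in('top','scene'):
    c=cam(n)
    for q,h in (('knob_center',.116),('stopper_center',.042),('cup_center',.045)):
        for r in models.masks_of(c,q)[:1]:
            m=r['region'];v,u=np.nonzero(m); print(n,q,round(r['score'],2),at(c,u.mean(),v.mean(),h).round(3), axis(c,line_mask(c,m),h) if h==.116 else '')
save(c,'h.png',(90,150,280,110),2.8)
E
```

```text
[ 0.58343031 -0.18139986  0.22100574]
top stopper_center 0.77 [0.654 0.207 0.042] 
top cup_center 0.88 [0.448 0.123 0.045] 
scene knob_center 0.77 [ 0.564 -0.293  0.116] (array([ 0.5424, -0.2971]), np.float64(12.8), array([0.0057, 0.0418]), 33)
scene stopper_center 0.76 [0.671 0.202 0.042] 
scene cup_center 0.69 [0.466 0.115 0.045]
```

View pics/h.png

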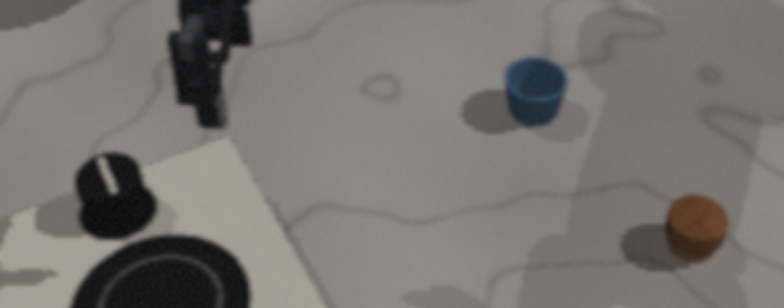

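The knob stands upright and flat on the stove. The scene and wrist views agree on its top centre at z = 0.116, and the cup and stopper haven't moved.

```bash
python3 -c "
from plant import bot
print(bot.finish_job())"
```

```text
the job is handed in; nothing more can be done
None
```

The knob is back on the stove's brass tang, fully home and released, and the job is handed in at about 9.5 s on the robot's clock. I gripped it, turned it about 84° to match the tang, lowered it with almost no contact force, let go and backed straight off.

**Knob seated:** After release, the white line measures 44.0 mm long with the knob top taken at 0.116 m, which is the fully home height. Its angle is 13.2° in the wrist view and 12.8° in the scene view, against 13.3° for the tang. The two cameras place its centre within about 1.2 mm of each other: (0.543, −0.296) and (0.542, −0.297).

**Bystanders:** The cup and stopper measure within 2 mm of where they started, in both the top and scene views.

**Failed or disagreeing checks:**
- The last top view gave no knob detection, probably because the arm was in the way.
- The first tang angle from the top camera was 7.4°, and from the scene camera 12.1°. I used the close-up wrist reading of 13.3°, and the knob's free drop onto the tang bore it out.

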